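# Dial open the bench strongbox

### The job

Open the jeweller's strongbox. Reading the dial like a clock face, crank it clockwise past 4 once and stop when it comes to 4 the second time, then anticlockwise past 2 once and stop when it comes to 2 the second time, then slowly clockwise, feeling for the spring bolt, which drops somewhere between 6 and 9 and makes the dial go solid (stop there, never force it), and last slide the cover fully open and let go, leaving the loupe, pliers and spool beside it where they are.

Things in the scene. Friction and masses are not known exactly. Their poses are not given: they have to be found in the camera images.
- strongbox: Dark steel strongbox fixed to the bench, 150 (x) by 295 (y) by 90 mm high, flat top at 90 mm. Origin at bench level: 155 mm of the box lies to its -y side (lock half, with the dial), 140 mm to its +y side (compartment, under the sliding cover). z is up; yaw varies
- dial_axis (a point): the dial's vertical axis at the box top (90 mm up), 78 mm to the -y side of the box origin. Twelve marks on the box top at 55 to 73 mm radius are the hours of a clock, clockwise seen from above: 12 lies along the box's +x from the axis, 3 along -y, 6 along -x, 9 along +y. The inner wheels need the passes: they follow only after nearly a full turn in a new direction
- mark12 (a point): the middle of the 12 o'clock mark, a broad block (18 by 10 mm), 64 mm from the dial axis along the box's +x; the other marks are thin lines, those of 3, 6 and 9 longer
- dial: aluminium disc, 100 mm diameter, top 7 mm above the box top, with a steel crank arm (16 mm wide, its top 12 mm above the box top) from centre to rim. The arm is the pointer: it points to the hour. Origin on the dial axis at the box top; own x along the arm, z up. Turns any number of turns both ways and stays where left. Starts between 8 and 3. The first two numbers must be met within 10 degrees
- knob_foot (a point): foot of the crank knob on the arm's top (102 mm above the bench), 38 mm from the dial axis. The knob is an upright black pin, 14 mm diameter, 32 mm high, that spins freely, so it can be gripped from above and led round with the hand's orientation unchanged. Turning takes about 1 N here, rising to 2 and then 4 N as inner wheels are picked up (not the stop); 1 N on the last number
- gate: the notch in the dial's wheel inside the lock, out of sight, 42 mm from the dial axis, into which the bolt drops; origin on the dial axis. Its play on the dropped bolt is 2 mm to each side
- bolt: spring bolt; only its brass tell-tale pin (10 mm) shows. When all numbers are met it drops 7 mm by itself into the dial, which goes solid both ways. The lock is worn: this happens anywhere from 6 to 9, differently each time, to be found by feel. Over 15 N between bolt and gate (about 16 N at the knob) breaks it; so does hauling the cover against the undropped bolt with over 15 N
- telltale (a point): centre of the top of the tell-tale pin, on the box top 60 mm from the dial axis towards the box's +y and 30 mm to its +x: 7 mm proud of the box top while locked, flush when the bolt has dropped
- cover: the grey sliding cover of the compartment, 132 by 136 by 6 mm, top 97 mm above the bench. It slides 85 mm along the box's +y (away from the dial) to a stop; friction about 3 N; stays where it is left. While locked it moves about 2 mm only. Its axes are those of the box
- grip_top (a point): centre of the top of the cover's grip, an upright black tab 52 mm long along the box's x, 12 mm thick along the box's y and 30 mm high, standing on the cover; this point lies 127 mm above the bench and at the start 57 mm to the +y side of the box origin
- loupe: small black loupe (28 mm diameter, 22 mm high), standing on the box top at the lock half's robot-side corner next to the cover; origin at its underside; leave it
- pliers: pliers lying on the robot's side of the box, 145 mm long; leave them
- spool: brass spool, 44 mm diameter, 30 mm high, on the bench on the robot's side of the box near the +y end; leave it

How it is judged:
By the outcome, as a careful person would: the job done as asked, in the order asked, and still so for the second after the job is handed in, with the robot touching nothing.
It also fails if it takes over 72 s, if anything falls off the work surface, if the arm or the gripper's body presses on something with over 40 N, if the wrist force passes 120 N, or if a joint passes its speed limit or range.

### The arm

A 6-joint arm with a two-finger parallel gripper is mounted at the origin on the work surface. World frame = base frame: x ahead of the robot, y to its left, z up, the work surface at z = 0. Lengths are in mm, angles in rad, forces in N, time in s.
With the tool pointing down it reaches from about 400 to 925 mm from the base axis. Payload 12.5 kg.
Tool frame: the origin (TCP) lies at the very end of the fingers, on their centre line; the grasp point (between the pads) lies 19 mm behind it; z points along the fingers, y is the line along which they close (so a half turn about z gives the same grasp; the last joint's range is limited). The gripper opens to 95 mm and grips with 3 to 60 N. Pads are 20 mm wide; open, the fingers measure 119 mm over their backs; the gripper's body (75 mm by 180 mm) begins 59 mm behind the grasp point.
Start: joints at [-1.336, 0.491, 1.559, -0, 1.092, -0.106], TCP at [208.924, -589.065, 214.661] pointing down, gripper open.
Joint ranges: [-3.1, 3.1], [-0.84, 2.19], [0.05, 2.79], [-1.13, 4.28], [0.06, 2.93], [-2.69, 2.69]. Speed limits (rad/s): [2.22, 2.22, 2.79, 3.14, 3.14, 3.14].

### API

Orientations are given as [roll, pitch, yaw] about the fixed x, y, z axes, in that order (R = Rz(yaw) Ry(pitch) Rx(roll)).
In Python, from cell import state, imaging, env, spot_in, mark_of gives the robot as it stands. The module is installed in compiled form; this text tells all that it offers.
- The arm moves only by the tool step_arm, never from a script. Its argument "increments" is a list of rows, each an object with "slide": the shift along the tool's x, y, z in m, a list of three; "roll": the turn about the tool's z in rad. A call has 1 to 5 rows; each row is the pose to reach, as a shift and turn from the pose commanded when the call began, along the tool's axes at that moment; what a row does not reach only later rows make up. A row lasts 1/8 s, in which the tool goes at most 62.5 mm and 10.7 degrees, less where a joint would pass 70% of its speed; a pose out of reach is approached as far as the arm can. A call with a gripper value outside its range is refused whole. "fingers" is the opening, from 0 (shut) to 1 (fully open), set as the call begins (left out, the last holds). The fingers move at their own pace and stop on an object; the grip force is fixed at half the most. Time passes only in rows, so rows that repeat a pose let the fingers close. It gives the time, the measured TCP pose, the force, the opening and the grip force at its end, in the units of the state.
- state(): the state, without advancing time (a new reading comes with each control period).
- imaging.read_camera(name): name is "side" or "top" or "wrist"; returns a dict with "color" (420x560x3 uint8, red, green, blue), "z_map" (420x560 float32, mm along the optical axis (not along the pixel's ray), 0 where there is no reading), "intrinsics" (3x3 intrinsics, pixels), "camera_from_world" (4x4, takes a point from world to camera coordinates). Camera axes: x right, y up, looking along -z (the intrinsics and any distortion apply to the point x, -y, -z); pixel columns grow to the right and rows downward; lengths in mm; the calibration is good to about 2 mm. A picture is of the moment at which its call begins.
- env.job_done(): hands the job in; it is judged then, once.
Trained networks look in the newest picture that a camera, given by its name, has taken for a name from the list of things; names that differ only in an ending like _2 or _b are one class to them, and where a whole thing is asked for, a point or a joint stands for the part that bears it (a point fixed in the world has none). Each returns a list of dicts, best first, with "confidence" (0 to 1); they miss things now and then, are a little off and sometimes report something else, mostly with a low value. They report only what shows in the picture. A call takes as long as a camera call.
- spot_in(camera, target): "bbox" ([left, top, right, bottom] in pixels, round what is visible of it).
- mark_of(camera, target): "uv" ([column, row] in pixels: a listed point, or the origin of a listed thing).
The state is a dict: "t": time; "joints": joint angles; "qvel": joint speeds; "tau": joint torques, N m; "eef_pos": TCP position; "tcp_rot": TCP orientation; "ft_force": force on the tool from outside, world axes, zero at the start; "moment": the same for the moment, N m; "opening": opening from 0.0 (shut) to 1.0 (fully open); "grip_force": force on a finger pad.
Only numpy, scipy, OpenCV 4.12 (cv2) and the standard library are available. Lean on these libraries where they do the work, as an engineer would, in place of code of your own. Each camera call takes 0.05 s, during which the arm holds its last target. There are 200 camera calls.

## Working session

There is one attempt and no reset: what is moved stays moved. The work goes in short steps, Python scripts to look and compute and a tool call to move; the robot and the scene stay as the last step left them, time stands still between calls to the robot, and variables do not carry over. Pictures are saved under pics/ and viewed, at most 10 in all, crops included, and the job is handed in when it is done.

Besides the shell and the picture viewer there is one more tool, called after "Call:" as a command line: name --argument value ..., lists and objects as JSON in quotes. step_arm: Moves the arm, as the interface text tells. Its arguments: {"type":"object","properties":{"increments":{"type":"array"},"fingers":{"type":"number"}},"required":["increments"]}

```bash
mkdir -p pics
cat > h.py <<'E'
import numpy as np, cv2
from cell import state, imaging, env, spot_in, mark_of
def ray(c,uv,z):
    K=c["intrinsics"];T=c["camera_from_world"];R=T[:3,:3];o=-R.T@T[:3,3]
    d=np.array([(uv[0]-K[0,2])/K[0,0],-(uv[1]-K[1,2])/K[1,1],-1.]);d=R.T@d
    return o+d*(z-o[2])/d[2]
def save(c,n): cv2.imwrite(f"pics/{n}.png",c["color"][:,:,::-1])
E
python3 - <<'E'
from h import *
s=state();print(s)
for cam in("top","side"):
    c=imaging.read_camera(cam);save(c,cam+"0")
    for n,z in(("dial_axis",90),("mark12",90),("knob_foot",102),("telltale",97),("grip_top",127),("strongbox",0),("dial",90),("loupe",90)):
        for m in mark_of(cam,n)[:2]: print(cam,n,np.round(m["uv"],1),round(m["confidence"],2),np.round(ray(c,m["uv"],z),1))
E
```

```text
{'t': 0.0, 'joints': array([-1.33564940e+00,  4.91572040e-01,  1.55947487e+00,  2.02378377e-05,
        1.09169206e+00, -1.05609697e-01]), 'qvel': array([-0.00193386,  0.00064488, -0.00105388,  0.00059564, -0.00014044,
       -0.00012674]), 'tau': array([-3.15001897e-03, -6.12652874e+01, -2.58179730e+01,  6.90667494e-02,
        4.82817425e-02, -1.76949629e-04]), 'eef_pos': array([ 208.83606181, -588.80838162,  214.0452431 ]), 'tcp_rot': array([-3.14045462e+00, -1.38685274e-04,  3.40747209e-01]), 'ft_force': array([-0.13583464,  0.42513622, -0.61997361]), 'moment': array([-0.03286999,  0.02149283,  0.00414531]), 'grip_force': 0.0, 'opening': 1.0026340332467614}
top mark12 [314.5 150.5] 0.89 [631.9 -43.3  90. ]
top knob_foot [307.3 173.7] 0.8 [596.7 -33.1 102. ]
top telltale [278.1 188.7] 0.47 [575.6   6.4  97. ]
top grip_top [232.  221.5] 0.71 [526.6  65.9 127. ]
top strongbox [269.7 220.6] 0.93 [538.   17.6   0. ]
top dial [324.9 197.8] 0.69 [565.5 -59.1  90. ]
top loupe [293.3 244.8] 0.76 [499.1 -16.6  90. ]
side dial_axis [278.3 182.9] 0.72 [571.2 -58.   90. ]
side dial_axis [349.8 241.3] 0.38 [438.9  65.6  90. ]
side mark12 [247.9 184.3] 0.62 [619.1 -40.5  90. ]
side knob_foot [264.1 183.5] 0.91 [588.5 -31.3 102. ]
side telltale [264.5 201.3] 0.6 [576.3  10.9  97. ]
side grip_top [280.3 209.8] 0.59 [538.  68. 127.]
side strongbox [277.6 250.4] 0.88 [554.7   8.5   0. ]
side dial [282.2 181.3] 0.72 [566.  -64.7  90. ]
side dial [262.2 182.4] 0.32 [597.7 -52.6  90. ]
side loupe [315.8 203. ] 0.73 [500.2 -15.2  90. ]
```

View pics/top0.png

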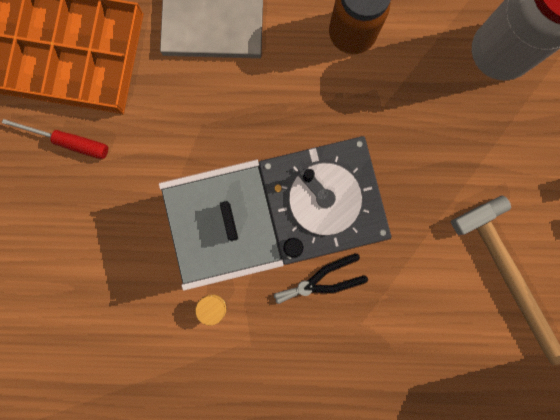

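The picture shows the box yawed slightly: dial centre near (326,199), knob (308,176), 12 mark (314,155), tell-tale (278,188), grip tab (229,221), loupe (293,247), pliers (320,283) and spool (210,310). The crank points near 11. Next I'll refine with depth.

```bash
cat >> h.py <<'E'
def cloud(c):
    K=c["intrinsics"];T=c["camera_from_world"];Z=c["z_map"];v,u=np.indices(Z.shape)
    p=np.stack([(u-K[0,2])/K[0,0]*Z,-(v-K[1,2])/K[1,1]*Z,-Z],-1)
    return (p-T[:3,3])@T[:3,:3]
E
python3 - <<'E'
from h import *
for cam in("top","side"):
    c=imaging.read_camera(cam);P=cloud(c);ok=c["z_map"]>0
    col=c["color"].astype(int)
    near=ok&(abs(P[...,0]-550)<200)&(abs(P[...,1]-10)<200)
    b=near&(P[...,2]>82)&(P[...,2]<101)
    n,l,st,ce=cv2.connectedComponentsWithStats(b.astype(np.uint8))
    i=1+st[1:,4].argmax(); q=P[l==i][:,:2].astype(np.float32)
    print(cam,"rect",cv2.minAreaRect(q),len(q),np.median(P[l==i][:,2]))
    d=near&(np.hypot(P[...,0]-567,P[...,1]+59)<60)&(col.min(-1)>140)
    dd=P[d];h=cv2.convexHull(dd[:,:2].astype(np.float32));print("dial",cv2.minEnclosingCircle(h),cv2.fitEllipse(h),np.median(dd[:,2]))
    k=near&(P[...,2]>126)&(np.hypot(P[...,0]-567,P[...,1]+59)<65);print("knob top",k.sum(),P[k].mean(0) if k.any() else 0)
    k=near&(P[...,2]>118)&(P[...,2]<135)&(P[...,1]>30);print("tab",k.sum(),P[k].mean(0) if k.any() else 0,cv2.minAreaRect(P[k][:,:2].astype(np.float32)))
    k=near&(P[...,2]>105)&(P[...,2]<117)&(np.hypot(P[...,0]-500,P[...,1]+16)<25);print("loupe",k.sum(),P[k].mean(0) if k.any() else 0)
E
```

```text
top rect ((544.9279174804688, 9.3497314453125), (150.51055908203125, 295.74932861328125), 15.189401626586914) 21235 97.32504248209294
dial ((566.9810180664062, -58.942665100097656), 59.8770751953125) ((566.8770141601562, -58.49119567871094), (118.05835723876953, 119.21572875976562), 157.34588623046875) 98.1086202343135
knob top 96 [590.77436237 -32.83595995 134.4956116 ]
tab 374 [527.57936415  71.08730766 127.7820058 ] ((527.8876953125, 71.47956085205078), (52.0870361328125, 12.111735343933105), 15.325987815856934)
loupe 306 [494.99129212 -15.27469109 112.24190699]
side rect ((546.1190185546875, 10.449569702148438), (150.20880126953125, 297.336669921875), 15.318883895874023) 10770 98.22046530095855
dial ((566.1300048828125, -59.25247573852539), 59.46076583862305) ((566.5057373046875, -58.880348205566406), (116.89652252197266, 118.68833923339844), 14.336544036865234) 98.62271204706683
knob top 72 [592.80284844 -29.59752584 132.59177588]
tab 396 [529.06232727  75.3956947  125.43302216] ((529.2210083007812, 73.35012817382812), (50.6655387878418, 12.578213691711426), 15.29627799987793)
loupe 196 [496.15274281 -10.34340442 111.15344035]
```

Call:
step_arm --increments '[{"slide":[0.03,-0.022,0]},{"slide":[0.08,-0.058,0]},{"slide":[0.125,-0.091,0]},{"slide":[0.17,-0.1235,0]},{"slide":[0.21,-0.1526,0]}]'

```text
invalid input at $.increments[0]: expected keys slide, roll
```

Call:
step_arm --increments '[{"slide":[0.04,-0.029,0]},{"slide":[0.08,-0.058,0]},{"slide":[0.12,-0.087,0]},{"slide":[0.16,-0.116,0]},{"slide":[0.2,-0.145,0]}]'

```text
invalid input at $.increments[0]: expected keys slide, roll
```

Call:
step_arm --increments '[{"slide":[0.04,-0.03,0],"roll":0.02},{"slide":[0.08,-0.06,0],"roll":0.04},{"slide":[0.11,-0.08,0],"roll":0.06},{"slide":[0.13,-0.095,0],"roll":0.075},{"slide":[0.1372,-0.1,0],"roll":0.075}]'

```text
t: 1.62
eef_pos: [305.4, -448.1, 214.9]
tcp_rot: [3.141, -0.0, 0.267]
ft_force: [-0.1, -0.3, -0.2]
opening: 0.999
grip_force: 0.0
```

Call:
step_arm --increments '[{"slide":[0.04,-0.034,0],"roll":0},{"slide":[0.08,-0.068,0],"roll":0},{"slide":[0.12,-0.102,0],"roll":0},{"slide":[0.16,-0.136,0],"roll":0},{"slide":[0.2,-0.17,0],"roll":0}]'

```text
t: 2.25
eef_pos: [454.0, -231.7, 214.8]
tcp_rot: [3.141, -0.0, 0.265]
ft_force: [-0.1, -0.6, -0.6]
opening: 0.999
grip_force: 0.0
```

Call:
step_arm --increments '[{"slide":[0.04,-0.034,0],"roll":0},{"slide":[0.08,-0.068,0],"roll":0},{"slide":[0.12,-0.102,0],"roll":0},{"slide":[0.16,-0.136,0],"roll":0},{"slide":[0.1865,-0.1574,0],"roll":0}]'

```text
t: 2.88
eef_pos: [593.0, -30.2, 214.5]
tcp_rot: [3.141, -0.0, 0.267]
ft_force: [-0.2, -1.2, 0.3]
opening: 1.002
grip_force: 0.0
```

Call:
step_arm --increments '[{"slide":[0,0,0.03],"roll":0},{"slide":[0,0,0.05],"roll":0},{"slide":[0,0,0.06],"roll":0},{"slide":[0,0,0.06],"roll":0}]'

```text
t: 3.38
eef_pos: [591.8, -32.0, 154.3]
tcp_rot: [-3.141, 0.001, 0.265]
ft_force: [0.2, 0.2, 0.6]
opening: 0.998
grip_force: 0.0
```

Run:
```python
from h import *
s=state();print(s["t"],s["eef_pos"],s["tcp_rot"],s["ft_force"])
c=imaging.read_camera("wrist");save(c,"w1");P=cloud(c)
for n,z in(("knob_foot",102),("dial_axis",90),("mark12",90),("telltale",97)):
    for m in mark_of("wrist",n)[:2]: print(n,m["uv"],m["confidence"],ray(c,m["uv"],z))
k=(c["z_map"]>0)&(P[...,2]>120)&(P[...,2]<140)&(np.hypot(P[...,0]-592,P[...,1]+31)<20);print(k.sum(),P[k].mean(0) if k.any() else 0)
```

```text
3.375 [591.80443265 -32.02308227 154.31040899] [-3.14140652e+00  6.77237357e-04  2.65354086e-01] [0.17163996 0.23754462 0.55098632]
knob_foot [273.9, 236.8] 0.57 [590.85256187 -30.39603973 102.        ]
dial_axis [301.2, 278.4] 0.82 [562.25169294 -57.41783001  90.        ]
mark12 [301.2, 182.3] 0.84 [626.59576312 -38.65968446  90.        ]
telltale [211.3, 238.2] 0.58 [577.65037745   7.74967127  97.        ]
619 [593.96526209 -30.73763758 131.22073369]
```

View pics/w1.png

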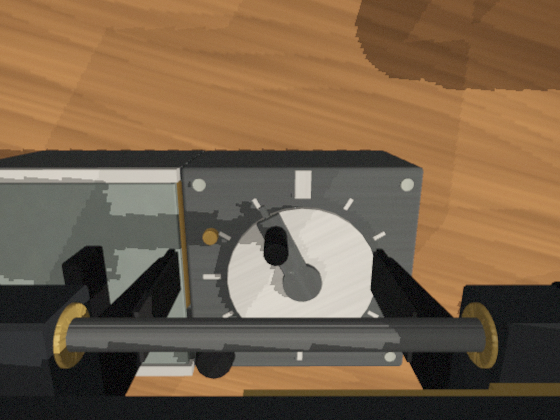

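The wrist view shows the knob at (276,245) centred between the fingers, with the crank pointing at the 11 mark (256,203). I'll descend and grip.

Call:
step_arm --increments '[{"slide":[0,0,0.02],"roll":0},{"slide":[0,0,0.036],"roll":0},{"slide":[0,0,0.045],"roll":0},{"slide":[0,0,0.046],"roll":0}]' --fingers 0.5

```text
t: 4.12
eef_pos: [591.6, -31.5, 108.1]
tcp_rot: [-3.141, 0.001, 0.266]
ft_force: [0.9, 0.4, 0.6]
opening: 0.633
grip_force: 0.0
```

Call:
step_arm --increments '[{"slide":[0,0,0],"roll":0},{"slide":[0,0,0],"roll":0},{"slide":[0,0,0],"roll":0},{"slide":[0,0,0],"roll":0},{"slide":[0,0,0],"roll":0}]' --fingers 0

```text
t: 4.75
eef_pos: [591.7, -31.6, 108.7]
tcp_rot: [3.141, 0.0, 0.266]
ft_force: [-0.3, -0.9, 2.0]
opening: 0.139
grip_force: 30.0
```

Run:
```python
from h import *
s=state();print(s["t"],s["eef_pos"],s["tcp_rot"],s["ft_force"],s["opening"],s["grip_force"])
c=imaging.read_camera("wrist");save(c,"w2")
for n,z in(("dial_axis",90),("knob_foot",102),("mark12",90),("telltale",97)):
    for m in mark_of("wrist",n)[:1]: print(n,m["uv"],m["confidence"],ray(c,m["uv"],z))
```

```text
4.75 [591.68265767 -31.59222391 108.70758424] [3.14144938e+00 8.73387238e-05 2.65788161e-01] [-0.29306305 -0.87282865  1.95639175] 0.13851985011211854 30.00160574913025
knob_foot [276.1, 268.0] 0.87 [590.81202588 -31.30133789 102.        ]
mark12 [309.0, 199.1] 0.66 [627.39511404 -39.02959973  90.        ]
telltale [196.3, 271.6] 0.76 [575.58634298   8.18229264  97.        ]
```

View pics/w2.png

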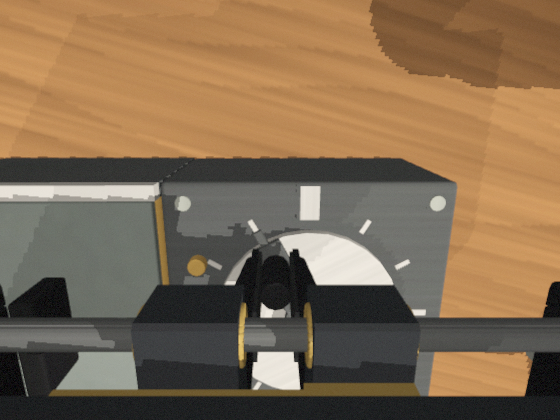

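Gripped: the knob is between the fingers near (275,290) and the opening matches its 14 mm. I'll bring it to 12, then through the first quarter while checking forces.

Call:
step_arm --increments '[{"slide":[0.0035,0.009,0],"roll":0},{"slide":[0.0046,0.0181,0],"roll":0}]'

```text
t: 5.25
eef_pos: [601.1, -48.3, 108.6]
tcp_rot: [-3.141, 0.001, 0.266]
ft_force: [-4.6, -0.3, 4.3]
opening: 0.141
grip_force: 30.0
```

Call:
step_arm --increments '[{"slide":[-0.0019,0.0117,0],"roll":0},{"slide":[-0.0073,0.0223,0],"roll":0},{"slide":[-0.0157,0.0307,0],"roll":0},{"slide":[-0.0263,0.0361,0],"roll":0},{"slide":[-0.038,0.038,0],"roll":0}]'

```text
t: 5.88
eef_pos: [573.9, -94.8, 108.6]
tcp_rot: [-3.141, -0.001, 0.265]
ft_force: [0.7, 10.4, 2.5]
opening: 0.139
grip_force: 30.0
```

Run:
```python
from h import *
s=state();f=s["ft_force"];p=s["eef_pos"];a=.2657;R=np.array([[np.cos(a),np.sin(a)],[-np.sin(a),np.cos(a)]])
print(s["t"],p,s["tcp_rot"],f,s["opening"],s["grip_force"],"box",R@(p[:2]-[564,-58]),R@f[:2])
c=imaging.read_camera("top");save(c,"t2")
for n,z in(("knob_foot",102),("telltale",97)):
    for m in mark_of("top",n)[:1]: print(n,m["uv"],m["confidence"],ray(c,m["uv"],z))
```

```text
5.875 [573.89234246 -94.76188716 108.61443461] [-3.14111459e+00 -7.16994372e-04  2.65020697e-01] [ 0.67144283 10.4014073   2.45773387] 0.13870156390587224 30.006494522094727 box [ -0.10790208 -38.06945159] [3.37913231 9.8601001 ]
telltale [271.5, 218.9] 0.57 [533.57844841  14.417715    97.        ]
```

Call:
step_arm --increments '[{"slide":[0,-0.001,0],"roll":0},{"slide":[0,-0.001,0],"roll":0}]'

```text
t: 6.28
eef_pos: [574.2, -94.2, 108.7]
tcp_rot: [3.14, -0.001, 0.266]
ft_force: [-0.9, -2.8, 2.7]
opening: 0.143
grip_force: 30.0
```

```bash
cat >> h.py <<'E'
def rep(n=4):
    a=.2657;R=np.array([[np.cos(a),np.sin(a)],[-np.sin(a),np.cos(a)]]);s=state()
    p=R@(s["eef_pos"][:2]-[564,-58]);f=R@s["ft_force"][:2]
    th=np.arctan2(-p[1],p[0]);er=np.array([np.cos(th),-np.sin(th)]);et=np.array([-np.sin(th),-np.cos(th)])
    print("t",s["t"],"box",p.round(2),"r",np.hypot(*p).round(2),"th",np.degrees(th).round(1),"F box",f.round(1),"Frad",(f@er).round(1),"Ftan",(f@et).round(1),"z",s["eef_pos"][2].round(1),s["grip_force"].round(1))
E
python3 -c "
from h import *
rep()"
```

```text
Traceback (most recent call last):
  File "h.py", line 16, in rep
    print("t",s["t"],"box",p.round(2),"r",np.hypot(*p).round(2),"th",np.degrees(th).round(1),"F box",f.round(1),"Frad",(f@er).round(1),"Ftan",(f@et).round(1),"z",s["eef_pos"][2].round(1),s["grip_force"].round(1))
                                                                                                                                                                                           ^^^^^^^^^^^^^^^^^^^^^
AttributeError: 'float' object has no attribute 'round'
```

Call:
step_arm --increments '[{"slide":[-0.0117,-0.0019,0],"roll":0},{"slide":[-0.0224,-0.0073,0],"roll":0},{"slide":[-0.0309,-0.0157,0],"roll":0},{"slide":[-0.0363,-0.0263,0],"roll":0},{"slide":[-0.0383,-0.038,0],"roll":0}]'

```text
t: 6.9
eef_pos: [526.8, -66.3, 108.7]
tcp_rot: [3.141, -0.001, 0.266]
ft_force: [5.4, -3.3, -0.1]
opening: 0.136
grip_force: 30.0
```

```bash
sed -i 's/s\["grip_force"\].round(1)/round(s["grip_force"],1)/' h.py
python3 -c "
from h import *
rep()"
```

```text
t 6.9 box [-38.06   1.7 ] r 38.1 th -177.4 F box [ 4.4 -4.6] Frad -4.6 Ftan -4.4 z 108.7 30.0
```

Call:
step_arm --increments '[{"slide":[0.002,-0.0117,0],"roll":0},{"slide":[0.0074,-0.0222,0],"roll":0},{"slide":[0.0158,-0.0305,0],"roll":0},{"slide":[0.0264,-0.0359,0],"roll":0},{"slide":[0.0381,-0.0377,0],"roll":0}]'

```text
t: 7.52
eef_pos: [554.1, -20.4, 108.5]
tcp_rot: [3.14, 0.001, 0.267]
ft_force: [0.2, -17.6, 2.3]
opening: 0.139
grip_force: 30.0
```

```bash
python3 -c "
from h import *
rep()"
```

```text
t 7.525 box [ 0.3  38.92] r 38.92 th -89.6 F box [ -4.5 -17. ] Frad -17.1 Ftan -4.3 z 108.5 30.0
```

Call:
step_arm --increments '[{"slide":[0.0117,0.0032,0],"roll":0},{"slide":[0.0223,0.0085,0],"roll":0},{"slide":[0.0306,0.0167,0],"roll":0},{"slide":[0.036,0.0271,0],"roll":0},{"slide":[0.0379,0.0387,0],"roll":0}]'

```text
t: 8.15
eef_pos: [600.3, -46.0, 108.5]
tcp_rot: [-3.139, 0.002, 0.266]
ft_force: [-4.5, 6.8, 5.5]
opening: 0.14
grip_force: 30.0
```

Call:
step_arm --increments '[{"slide":[-0.0019,0.0115,0],"roll":0},{"slide":[-0.0072,0.0219,0],"roll":0},{"slide":[-0.0156,0.0302,0],"roll":0},{"slide":[-0.0261,0.0355,0],"roll":0},{"slide":[-0.0378,0.0373,0],"roll":0}]'

```text
t: 8.78
eef_pos: [575.9, -93.6, 108.9]
tcp_rot: [3.14, -0.004, 0.266]
ft_force: [6.9, -1.8, -1.0]
opening: 0.141
grip_force: 30.0
```

Call:
step_arm --increments '[{"slide":[-0.0098,-0.0013,0],"roll":0},{"slide":[-0.0189,-0.005,0],"roll":0},{"slide":[-0.0189,-0.005,0],"roll":0},{"slide":[-0.0189,-0.005,0],"roll":0}]'

```text
t: 9.28
eef_pos: [554.2, -94.0, 108.6]
tcp_rot: [3.141, 0.001, 0.266]
ft_force: [-3.6, -9.0, 4.8]
opening: 0.136
grip_force: 30.0
```

```bash
python3 -c "
from h import *
rep()
c=imaging.read_camera('top');P=cloud(c);save(c,'t4')
c=imaging.read_camera('wrist');save(c,'w4')
print(mark_of('wrist','knob_foot'),mark_of('wrist','telltale'))"
```

```text
t 9.275 box [-18.93 -32.2 ] r 37.35 th 120.5 F box [-5.8 -7.8] Frad 9.6 Ftan 1.1 z 108.6 30.0
[{'uv': [278.8, 268.4], 'confidence': 0.76}] [{'uv': [90.1, 172.0], 'confidence': 0.81}]
```

View pics/w4.png

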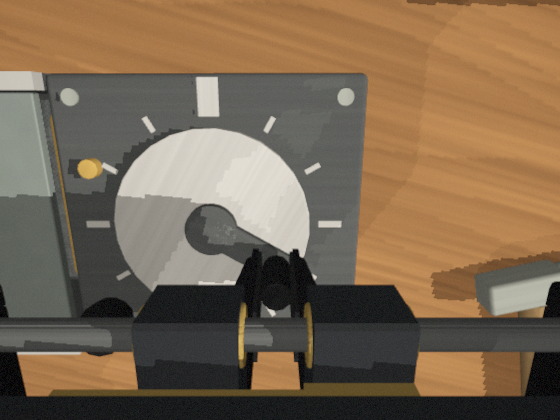

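The view shows the crank from (210,228) aimed at the 4 mark (315,275), so the first number is met; the tell-tale at (90,168) is still proud. Now anticlockwise.

Call:
step_arm --increments '[{"slide":[0.0091,0.0042,0],"roll":0},{"slide":[0.0189,0.0055,0],"roll":0}]'

```text
t: 9.72
eef_pos: [574.3, -94.1, 108.7]
tcp_rot: [3.141, 0.001, 0.266]
ft_force: [-0.2, -2.7, 2.6]
opening: 0.139
grip_force: 30.0
```

Call:
step_arm --increments '[{"slide":[0.0117,-0.0019,0],"roll":0},{"slide":[0.0222,-0.0072,0],"roll":0},{"slide":[0.0305,-0.0155,0],"roll":0},{"slide":[0.0359,-0.0261,0],"roll":0},{"slide":[0.0377,-0.0377,0],"roll":0}]'

```text
t: 10.35
eef_pos: [600.6, -46.9, 108.6]
tcp_rot: [3.141, -0.0, 0.266]
ft_force: [-1.9, -3.7, 3.4]
opening: 0.142
grip_force: 30.0
```

Call:
step_arm --increments '[{"slide":[-0.0019,-0.0117,0],"roll":0},{"slide":[-0.0072,-0.0222,0],"roll":0},{"slide":[-0.0155,-0.0305,0],"roll":0},{"slide":[-0.0261,-0.0359,0],"roll":0},{"slide":[-0.0377,-0.0377,0],"roll":0}]'

```text
t: 10.98
eef_pos: [553.2, -21.2, 108.6]
tcp_rot: [-3.141, 0.0, 0.266]
ft_force: [2.4, -1.6, 2.1]
opening: 0.14
grip_force: 30.0
```

Call:
step_arm --increments '[{"slide":[-0.0117,0.0019,0],"roll":0},{"slide":[-0.0222,0.0072,0],"roll":0},{"slide":[-0.0305,0.0155,0],"roll":0},{"slide":[-0.0359,0.0261,0],"roll":0},{"slide":[-0.0377,0.0377,0],"roll":0}]'

```text
t: 11.6
eef_pos: [527.5, -68.8, 108.6]
tcp_rot: [-3.141, 0.001, 0.265]
ft_force: [2.2, 2.9, 3.0]
opening: 0.142
grip_force: 30.0
```

Call:
step_arm --increments '[{"slide":[0.0019,0.0117,0],"roll":0},{"slide":[0.0072,0.0222,0],"roll":0},{"slide":[0.0155,0.0305,0],"roll":0},{"slide":[0.0261,0.0359,0],"roll":0},{"slide":[0.0377,0.0377,0],"roll":0}]'

```text
t: 12.22
eef_pos: [574.2, -94.6, 108.5]
tcp_rot: [-3.141, 0.002, 0.266]
ft_force: [-6.8, 5.5, 8.1]
opening: 0.14
grip_force: 30.0
```

Call:
step_arm --increments '[{"slide":[0.0098,-0.0013,0],"roll":0},{"slide":[0.0189,-0.0051,0],"roll":0},{"slide":[0.0189,-0.0051,0],"roll":0},{"slide":[0.0189,-0.0051,0],"roll":0}]'

```text
t: 12.72
eef_pos: [591.4, -84.3, 108.6]
tcp_rot: [-3.141, 0.0, 0.266]
ft_force: [-2.3, 4.4, 5.1]
opening: 0.14
grip_force: 30.0
```

```bash
python3 -c "
from h import *
rep()
c=imaging.read_camera('wrist');save(c,'w5')
c=imaging.read_camera('wrist')
for cam in ('wrist','top','side'):
  c=imaging.read_camera(cam);P=cloud(c);t=np.array([563.9+28.95-15.76,-58+7.9+57.9])
  k=(c['z_map']>0)&(np.hypot(P[...,0]-t[0],P[...,1]-t[1])<9);print(cam,k.sum(),np.percentile(P[k][:,2],[10,50,90]).round(1) if k.any() else '')
"
```

```text
t 12.725 box [ 19.49 -32.61] r 37.99 th 59.1 F box [-1.1  4.9] Frad -4.7 Ftan -1.6 z 108.6 30.0
wrist 826 [88.7 90.  95.6]
top 194 [ 90.4  95.8 230.2]
side 215 [ 91.7 217.9 229.3]
```

View pics/w5.png

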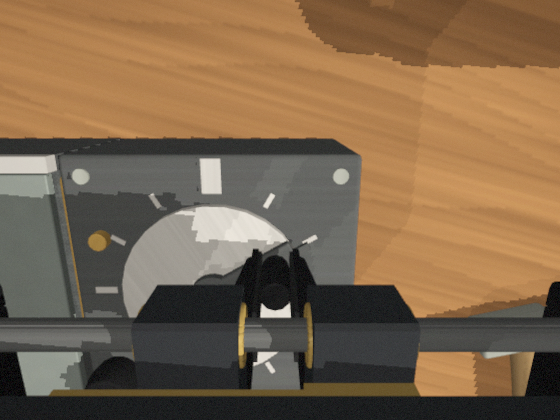

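The crank points at the 2 mark (310,238) and the tell-tale (97,241) is still proud. Now clockwise to just before 6.

Call:
step_arm --increments '[{"slide":[-0.0091,0.0038,0],"roll":0},{"slide":[-0.0189,0.0051,0],"roll":0}]'

```text
t: 13.22
eef_pos: [575.2, -94.3, 108.6]
tcp_rot: [3.141, -0.002, 0.266]
ft_force: [6.9, 11.2, 1.5]
opening: 0.139
grip_force: 30.0
```

Call:
step_arm --increments '[{"slide":[-0.0117,-0.0019,0],"roll":0},{"slide":[-0.0222,-0.0072,0],"roll":0},{"slide":[-0.0305,-0.0155,0],"roll":0},{"slide":[-0.0359,-0.0261,0],"roll":0},{"slide":[-0.0359,-0.0261,0],"roll":0}]'

```text
t: 13.85
eef_pos: [532.7, -79.0, 108.6]
tcp_rot: [3.141, 0.0, 0.266]
ft_force: [-2.8, -1.6, 3.8]
opening: 0.141
grip_force: 30.0
```

```bash
cat >> h.py <<'E'
def tell():
    c=imaging.read_camera("wrist");P=cloud(c);t=[577.1,7.8]
    k=(c["z_map"]>0)&(np.hypot(P[...,0]-t[0],P[...,1]-t[1])<12)
    print("tell",k.sum(),np.percentile(P[k][:,2],[10,50,80,90,97]).round(1) if k.any() else '',[m["uv"] for m in mark_of("wrist","telltale")[:1]])
    return c
E
python3 -c "
from h import *
rep();tell()
for th in range(162,280,4):
  t=np.radians(th);print(th,np.round([.1+37.7*np.cos(t),-.1+37.7*np.sin(t)],2),end=';')
"
```

```text
t 13.85 box [-35.7  -12.06] r 37.68 th 161.3 F box [-3.1 -0.8] Frad 3.2 Ftan 0.2 z 108.6 30.0
tell 1880 [88.5 89.5 91.1 94.3 95.1] [[129.0, 134.3]]
162 [-35.75  11.55];166 [-36.48   9.02];170 [-37.03   6.45];174 [-37.39   3.84];178 [-37.58   1.22];182 [-37.58  -1.42];186 [-37.39  -4.04];190 [-37.03  -6.65];194 [-36.48  -9.22];198 [-35.75 -11.75];202 [-34.85 -14.22];206 [-33.78 -16.63];210 [-32.55 -18.95];214 [-31.15 -21.18];218 [-29.61 -23.31];222 [-27.92 -25.33];226 [-26.09 -27.22];230 [-24.13 -28.98];234 [-22.06 -30.6 ];238 [-19.88 -32.07];242 [-17.6  -33.39];246 [-15.23 -34.54];250 [-12.79 -35.53];254 [-10.29 -36.34];258 [ -7.74 -36.98];262 [ -5.15 -37.43];266 [ -2.53 -37.71];270 [  0.1 -37.8];274 [  2.73 -37.71];278 [  5.35 -37.43];
```

Call:
step_arm --increments '[{"slide":[-0.0006,-0.0026,0],"roll":0},{"slide":[-0.001,-0.0038,0],"roll":0},{"slide":[-0.0014,-0.0058,0],"roll":0},{"slide":[-0.0016,-0.0077,0],"roll":0}]'

```text
t: 14.45
eef_pos: [529.1, -72.3, 108.6]
tcp_rot: [3.141, 0.001, 0.266]
ft_force: [-3.8, -5.9, 4.4]
opening: 0.142
grip_force: 30.0
```

```bash
python3 -c "
from h import *
rep();tell()"
```

```text
t 14.45 box [-37.41  -4.63] r 37.7 th 173.0 F box [-5.2 -4.7] Frad 5.8 Ftan -4.0 z 108.6 30.0
tell 1892 [88.5 89.5 91.3 95.  95.7] [[142.4, 132.9]]
```

Call:
step_arm --increments '[{"slide":[-0.0003,-0.0013,0],"roll":0},{"slide":[-0.0004,-0.0026,0],"roll":0},{"slide":[-0.0004,-0.0026,0],"roll":0}]'

```text
t: 14.92
eef_pos: [528.0, -69.5, 108.6]
tcp_rot: [3.142, 0.001, 0.266]
ft_force: [-2.6, -1.7, 5.4]
opening: 0.141
grip_force: 30.0
```

```bash
python3 -c "
from h import *
rep();tell()"
```

```text
t 14.925 box [-37.73  -1.64] r 37.77 th 177.5 F box [-3. -1.] Frad 3.0 Ftan -0.9 z 108.6 30.0
tell 1905 [88.5 89.5 91.2 95.  95.9] [[148.0, 133.1]]
```

Telemetry is clean: tangential force is about -1 N and the tell-tale is proud (95.9). Continuing in 4° steps.

Call:
step_arm --increments '[{"slide":[0,-0.0013,0],"roll":0},{"slide":[0,-0.0026,0],"roll":0},{"slide":[0,-0.0026,0],"roll":0}]'

```text
t: 15.4
eef_pos: [527.2, -66.8, 108.5]
tcp_rot: [-3.141, 0.001, 0.266]
ft_force: [-3.3, -0.9, 5.4]
opening: 0.138
grip_force: 30.0
```

```bash
python3 -c "
from h import *
rep();tell()"
```

```text
t 15.4 box [-37.78   1.13] r 37.8 th -178.3 F box [-3.4  0. ] Frad 3.4 Ftan -0.1 z 108.5 30.0
tell 1902 [88.5 89.5 91.1 95.  95.8] [[157.0, 131.8]]
```

Call:
step_arm --increments '[{"slide":[0,-0.0013,0],"roll":0},{"slide":[0.0001,-0.0026,0],"roll":0},{"slide":[0.0001,-0.0026,0],"roll":0}]'

```text
t: 15.88
eef_pos: [526.7, -64.3, 108.5]
tcp_rot: [-3.141, 0.001, 0.266]
ft_force: [-3.7, -1.6, 5.3]
opening: 0.142
grip_force: 30.0
```

```bash
python3 -c "
from h import *
rep();tell()"
```

```text
t 15.875 box [-37.66   3.72] r 37.84 th -174.4 F box [-4.  -0.6] Frad 3.9 Ftan -1.0 z 108.5 30.0
tell 1903 [88.6 89.5 90.9 94.9 95.6] [[159.0, 131.9]]
```

Call:
step_arm --increments '[{"slide":[0.0001,-0.0013,0],"roll":0},{"slide":[0.0003,-0.0027,0],"roll":0},{"slide":[0.0003,-0.0027,0],"roll":0}]'

```text
t: 16.35
eef_pos: [526.3, -61.4, 108.5]
tcp_rot: [-3.141, 0.001, 0.266]
ft_force: [-3.8, 1.3, 5.6]
opening: 0.14
grip_force: 30.0
```

```bash
python3 -c "
from h import *
rep();tell()"
```

```text
t 16.35 box [-37.29   6.59] r 37.86 th -170.0 F box [-3.4  2.2] Frad 3.7 Ftan 1.6 z 108.5 30.0
tell 1898 [88.5 89.5 90.5 92.  92.8] [[164.2, 134.4]]
```

The tell-tale is dropping (95.6 → 92.8). I'll hold and look again.

Call:
step_arm --increments '[{"slide":[0,0,0],"roll":0},{"slide":[0,0,0],"roll":0}]'

```text
t: 16.7
eef_pos: [526.3, -61.3, 108.5]
tcp_rot: [-3.141, 0.001, 0.266]
ft_force: [-3.8, 1.0, 5.1]
opening: 0.138
grip_force: 30.0
```

```bash
python3 -c "
from h import *
rep();c=tell();save(c,'w6');rep();rep()"
```

```text
t 16.7 box [-37.28   6.75] r 37.88 th -169.7 F box [-3.4  2. ] Frad 3.7 Ftan 1.4 z 108.5 30.0
tell 1895 [88.5 89.5 90.6 91.9 92.6] [[168.2, 134.4]]
t 16.8 box [-37.26   6.78] r 37.87 th -169.7 F box [-2.6  2.4] Frad 3.0 Ftan 1.9 z 108.5 30.0
t 16.8 box [-37.26   6.78] r 37.87 th -169.7 F box [-2.6  2.4] Frad 3.0 Ftan 1.9 z 108.5 30.0
```

View pics/w6.png

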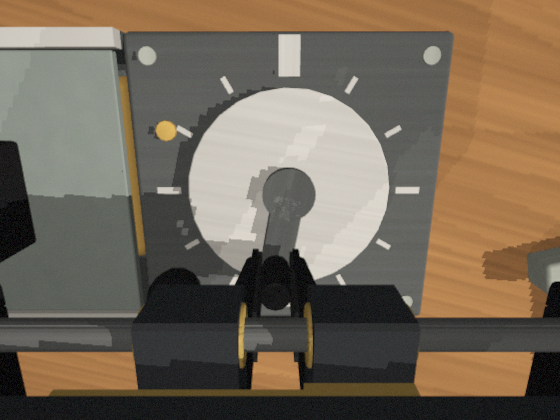

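The pin at (166,130) now looks flush with no visible side or shadow. I'll check its own height, then confirm by a gentle feel.

```bash
python3 -c "
from h import *
c=imaging.read_camera('wrist');P=cloud(c);h=c['color'].astype(int)
m=(h[...,0]>150)&(h[...,2]<90)&(h[...,0]-h[...,2]>90)
k=m&(np.hypot(P[...,0]-577,P[...,1]-8)<15);print(k.sum(),np.median(P[k],0),P[k][:,2].std())
b=(np.hypot(P[...,0]-577,P[...,1]-8)>8)&(np.hypot(P[...,0]-577,P[...,1]-8)<14)&(P[...,1]<8);print(np.median(P[b],0))
rep()"
```

```text
81 [575.46302212  10.51741572  91.74071573] 0.705012983770191
[5.77547555e+02 2.58092302e-01 8.92910614e+01]
t 16.85 box [-37.26   6.77] r 37.87 th -169.7 F box [-1.9  1.7] Frad 2.1 Ftan 1.4 z 108.5 30.0
```

Call:
step_arm --increments '[{"slide":[0.0001,-0.0005,0],"roll":0},{"slide":[0.0002,-0.001,0],"roll":0},{"slide":[0.0002,-0.001,0],"roll":0}]'

```text
t: 17.23
eef_pos: [526.2, -60.7, 108.6]
tcp_rot: [-3.142, 0.001, 0.266]
ft_force: [-3.5, -2.1, 5.6]
opening: 0.145
grip_force: 30.0
```

```bash
python3 -c "
from h import *
rep();tell()"
```

```text
t 17.225 box [-37.17   7.34] r 37.89 th -168.8 F box [-4.  -1.1] Frad 3.7 Ftan -1.8 z 108.6 30.0
tell 1895 [88.5 89.5 90.5 91.8 92.5] [[167.7, 135.3]]
```

Call:
step_arm --increments '[{"slide":[0.0001,-0.0004,0],"roll":0},{"slide":[0.0002,-0.0008,0],"roll":0},{"slide":[0.0002,-0.0008,0],"roll":0}]'

```text
t: 17.7
eef_pos: [526.2, -59.7, 108.6]
tcp_rot: [-3.141, 0.001, 0.266]
ft_force: [-3.7, -0.2, 5.9]
opening: 0.139
grip_force: 30.0
```

```bash
python3 -c "
from h import *
rep();tell()"
```

```text
t 17.7 box [-36.95   8.27] r 37.86 th -167.4 F box [-3.6  0.8] Frad 3.7 Ftan 0.0 z 108.6 30.0
tell 1884 [88.4 89.3 89.9 90.2 90.6] []
```

Now the pin is fully flush (90.6). I'll feel gently for the solid stop, 0.8 mm at a time.

Call:
step_arm --increments '[{"slide":[0.0001,-0.0004,0],"roll":0},{"slide":[0.0002,-0.0008,0],"roll":0},{"slide":[0.0002,-0.0008,0],"roll":0}]'

```text
t: 18.18
eef_pos: [526.1, -58.9, 108.6]
tcp_rot: [-3.141, 0.001, 0.266]
ft_force: [-3.8, -0.7, 5.6]
opening: 0.142
grip_force: 30.0
```

```bash
python3 -c "
from h import *
rep();tell()"
```

```text
t 18.175 box [-36.75   9.11] r 37.86 th -166.1 F box [-3.9  0.3] Frad 3.8 Ftan -0.6 z 108.6 30.0
tell 1890 [88.4 89.3 89.9 90.2 90.6] []
```

Call:
step_arm --increments '[{"slide":[0.0001,-0.0004,0],"roll":0},{"slide":[0.0002,-0.0008,0],"roll":0},{"slide":[0.0002,-0.0008,0],"roll":0}]'

```text
t: 18.65
eef_pos: [526.1, -58.0, 108.6]
tcp_rot: [-3.141, 0.001, 0.266]
ft_force: [-2.8, -0.2, 5.4]
opening: 0.139
grip_force: 30.0
```

```bash
python3 -c "
from h import *
rep();c=tell();save(c,'w7')"
```

```text
t 18.65 box [-36.57   9.92] r 37.89 th -164.8 F box [-2.7  0.6] Frad 2.8 Ftan -0.1 z 108.6 30.0
tell 1892 [88.4 89.3 89.9 90.2 90.6] []
```

View pics/w7.png

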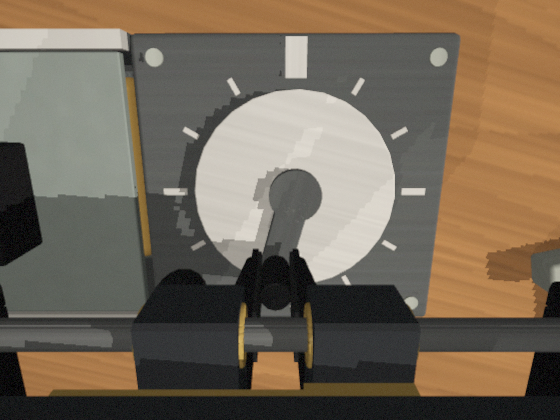

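The brass pin has vanished from (166,130), so the bolt is fully down. One more small feel for the solid stop.

Call:
step_arm --increments '[{"slide":[0.0001,-0.0004,0],"roll":0},{"slide":[0.0003,-0.0008,0],"roll":0},{"slide":[0.0003,-0.0008,0],"roll":0}]'

```text
t: 19.12
eef_pos: [526.1, -57.2, 108.6]
tcp_rot: [-3.141, 0.001, 0.266]
ft_force: [-4.3, -0.3, 6.9]
opening: 0.136
grip_force: 30.0
```

```bash
python3 -c "
from h import *
rep();tell()"
```

```text
t 19.125 box [-36.32  10.76] r 37.88 th -163.5 F box [-4.3  0.8] Frad 4.3 Ftan -0.4 z 108.6 30.0
tell 1890 [88.5 89.3 89.9 90.2 90.6] []
```

Call:
step_arm --increments '[{"slide":[0.0001,-0.0004,0],"roll":0},{"slide":[0.0003,-0.0008,0],"roll":0},{"slide":[0.0003,-0.0008,0],"roll":0}]'

```text
t: 19.6
eef_pos: [526.1, -56.4, 108.6]
tcp_rot: [-3.141, 0.001, 0.266]
ft_force: [-6.0, -1.8, 6.6]
opening: 0.143
grip_force: 30.0
```

```bash
python3 -c "
from h import *
rep();tell()"
```

```text
t 19.6 box [-36.13  11.46] r 37.9 th -162.4 F box [-6.2 -0.1] Frad 5.9 Ftan -2.0 z 108.6 30.0
tell 1891 [88.4 89.3 89.9 90.2 90.6] []
```

Resistance is beginning (tangential -2 N). One more half-step.

Call:
step_arm --increments '[{"slide":[0.0001,-0.0003,0],"roll":0},{"slide":[0.0002,-0.0005,0],"roll":0},{"slide":[0.0002,-0.0005,0],"roll":0}]'

```text
t: 20.08
eef_pos: [526.2, -56.2, 108.6]
tcp_rot: [3.142, 0.001, 0.266]
ft_force: [-5.1, -2.9, 7.5]
opening: 0.138
grip_force: 30.0
```

```bash
python3 -c "
from h import *
rep();tell()"
```

```text
t 20.075 box [-36.04  11.68] r 37.88 th -162.0 F box [-5.6 -1.5] Frad 4.9 Ftan -3.1 z 108.6 30.0
tell 1891 [88.5 89.3 89.9 90.2 90.7] []
```

The dial is solid (force building to -3 N with almost no travel) and the pin is flush. I'll relax, release and lift.

Call:
step_arm --increments '[{"slide":[-0.0002,0.0005,0],"roll":0},{"slide":[-0.0003,0.001,0],"roll":0}]'

```text
t: 20.42
eef_pos: [526.1, -56.8, 108.6]
tcp_rot: [-3.141, 0.001, 0.266]
ft_force: [-5.4, 0.5, 6.5]
opening: 0.139
grip_force: 30.0
```

Call:
step_arm --increments '[{"slide":[0,0,0],"roll":0},{"slide":[0,0,0],"roll":0},{"slide":[0,0,0],"roll":0},{"slide":[0,0,0],"roll":0}]' --fingers 0.35

```text
t: 20.92
eef_pos: [526.4, -56.7, 108.5]
tcp_rot: [3.142, 0.0, 0.266]
ft_force: [-0.7, 0.0, 0.3]
opening: 0.346
grip_force: 0.0
```

Call:
step_arm --increments '[{"slide":[0,0,-0.01],"roll":0},{"slide":[0,0,-0.03],"roll":0},{"slide":[0,0,-0.05],"roll":0},{"slide":[0,0,-0.055],"roll":0}]'

```text
t: 21.42
eef_pos: [526.8, -56.8, 165.1]
tcp_rot: [3.14, -0.002, 0.266]
ft_force: [-0.1, -0.8, 0.1]
opening: 0.352
grip_force: 0.0
```

Call:
step_arm --increments '[{"slide":[0.009,-0.031,0],"roll":0},{"slide":[0.018,-0.062,0],"roll":0},{"slide":[0.027,-0.093,0],"roll":0},{"slide":[0.0363,-0.124,0],"roll":0},{"slide":[0.0363,-0.124,0],"roll":0}]' --fingers 0.6

```text
t: 22.05
eef_pos: [528.5, 74.0, 163.3]
tcp_rot: [-3.141, 0.0, 0.268]
ft_force: [-0.1, 0.4, 0.3]
opening: 0.599
grip_force: 0.0
```

```bash
python3 -c "
from h import *
rep();print(state()['opening'])
c=imaging.read_camera('wrist');P=cloud(c);save(c,'w8')
k=(c['z_map']>0)&(P[...,2]>118)&(P[...,2]<135)&(np.hypot(P[...,0]-529,P[...,1]-72)<40);print('tab',k.sum(),P[k].mean(0),cv2.minAreaRect(P[k][:,:2].astype(np.float32)))
c=imaging.read_camera('top')
"
```

```text
t 22.05 box [  0.41 136.71] r 136.71 th -89.8 F box [-0.   0.4] Frad 0.4 Ftan -0.0 z 163.3 0.0
0.5993071501880731
tab 1709 [530.76514416  74.09348251 125.84862953] ((529.0988159179688, 73.50669860839844), (51.50374221801758, 11.903138160705566), 15.098872184753418)
```

View pics/w8.png

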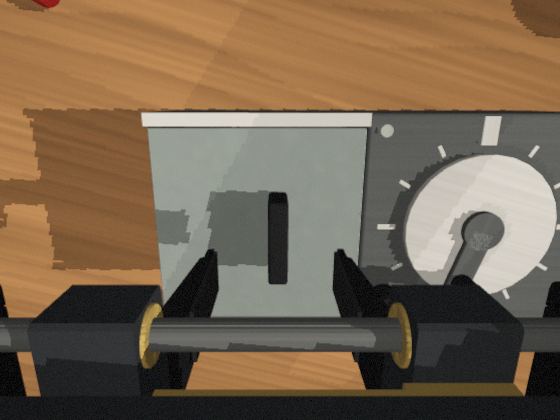

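The tab at (278,238) is centred between the open fingers. Descend, grip and start the slide gently.

Call:
step_arm --increments '[{"slide":[0,0,0.02],"roll":0},{"slide":[0,0,0.04],"roll":0},{"slide":[0,0,0.055],"roll":0},{"slide":[0,0,0.059],"roll":0},{"slide":[0,0,0.059],"roll":0}]'

```text
t: 22.78
eef_pos: [528.9, 72.2, 104.7]
tcp_rot: [3.142, 0.0, 0.265]
ft_force: [-0.1, -0.3, -0.5]
opening: 0.604
grip_force: 0.0
```

Call:
step_arm --increments '[{"slide":[0,0,0],"roll":0},{"slide":[0,0,0],"roll":0},{"slide":[0,0,0],"roll":0},{"slide":[0,0,0],"roll":0},{"slide":[0,0,0],"roll":0}]' --fingers 0

```text
t: 23.4
eef_pos: [528.8, 72.5, 104.7]
tcp_rot: [3.141, -0.0, 0.266]
ft_force: [0.0, -0.5, -0.8]
opening: 0.133
grip_force: 0.0
```

Call:
step_arm --increments '[{"slide":[0,-0.0003,0],"roll":0},{"slide":[0,-0.0006,0],"roll":0},{"slide":[0,-0.0006,0],"roll":0}]'

```text
t: 23.78
eef_pos: [528.7, 72.9, 104.6]
tcp_rot: [3.141, -0.0, 0.266]
ft_force: [0.1, -3.0, 0.6]
opening: 0.124
grip_force: 30.0
```

```bash
python3 -c "
from h import *
rep()"
```

```text
t 23.775 box [  0.32 135.56] r 135.56 th -89.9 F box [-0.7 -2.9] Frad -2.9 Ftan -0.7 z 104.6 30.0
```

Gripped, 3 N. Sliding 4 mm slowly, past the locked 2 mm.

Call:
step_arm --increments '[{"slide":[0,-0.0006,0],"roll":0},{"slide":[0,-0.0012,0],"roll":0}]'

```text
t: 24.02
eef_pos: [528.4, 74.2, 104.6]
tcp_rot: [3.141, -0.0, 0.266]
ft_force: [-0.4, -1.8, 2.3]
opening: 0.127
grip_force: 30.0
```

Call:
step_arm --increments '[{"slide":[0,-0.0005,0],"roll":0},{"slide":[0,-0.001,0],"roll":0}]'

```text
t: 24.28
eef_pos: [528.1, 75.2, 104.6]
tcp_rot: [3.141, -0.0, 0.266]
ft_force: [0.4, -2.8, 0.6]
opening: 0.128
grip_force: 30.0
```

```bash
python3 -c "
from h import *
rep()"
```

```text
t 24.275 box [  0.33 137.96] r 137.96 th -89.9 F box [-0.4 -2.9] Frad -2.9 Ftan -0.4 z 104.6 30.0
```

Call:
step_arm --increments '[{"slide":[0,-0.0006,0],"roll":0},{"slide":[0,-0.0012,0],"roll":0}]'

```text
t: 24.52
eef_pos: [527.8, 76.4, 104.6]
tcp_rot: [3.141, -0.0, 0.266]
ft_force: [0.4, -2.7, 1.2]
opening: 0.126
grip_force: 30.0
```

```bash
python3 -c "
from h import *
rep()"
```

```text
t 24.525 box [  0.34 139.17] r 139.17 th -89.9 F box [-0.3 -2.7] Frad -2.7 Ftan -0.3 z 104.6 30.0
```

Free and unlocked. Sliding on (about 81 mm to go).

Call:
step_arm --increments '[{"slide":[0,-0.005,0],"roll":0},{"slide":[0,-0.013,0],"roll":0},{"slide":[0,-0.023,0],"roll":0},{"slide":[0,-0.032,0],"roll":0},{"slide":[0,-0.038,0],"roll":0}]'

```text
t: 25.15
eef_pos: [517.5, 113.8, 104.6]
tcp_rot: [3.142, 0.0, 0.266]
ft_force: [-0.4, -3.5, 2.6]
opening: 0.126
grip_force: 30.0
```

Call:
step_arm --increments '[{"slide":[0,-0.008,0],"roll":0},{"slide":[0,-0.018,0],"roll":0},{"slide":[0,-0.028,0],"roll":0},{"slide":[0,-0.036,0],"roll":0},{"slide":[0,-0.038,0],"roll":0}]'

```text
t: 25.78
eef_pos: [507.6, 150.3, 104.6]
tcp_rot: [3.142, 0.0, 0.266]
ft_force: [-0.6, -2.9, 3.2]
opening: 0.124
grip_force: 30.0
```

```bash
python3 -c "
from h import *
rep()"
```

```text
t 25.775 box [  0.25 215.76] r 215.76 th -89.9 F box [-1.3 -2.7] Frad -2.7 Ftan -1.3 z 104.6 30.0
```

Roughly 4–5 mm left to the stop; creeping.

Call:
step_arm --increments '[{"slide":[0,-0.001,0],"roll":0},{"slide":[0,-0.002,0],"roll":0},{"slide":[0,-0.003,0],"roll":0},{"slide":[0,-0.0035,0],"roll":0}]'

```text
t: 26.28
eef_pos: [506.8, 153.0, 104.6]
tcp_rot: [3.141, 0.0, 0.266]
ft_force: [-1.0, -3.5, 4.2]
opening: 0.124
grip_force: 30.0
```

Call:
step_arm --increments '[{"slide":[0,-0.0005,0],"roll":0},{"slide":[0,-0.001,0],"roll":0},{"slide":[0,-0.001,0],"roll":0}]'

```text
t: 26.65
eef_pos: [506.5, 154.1, 104.6]
tcp_rot: [3.142, 0.0, 0.266]
ft_force: [-2.0, -2.7, 4.5]
opening: 0.118
grip_force: 30.0
```

```bash
python3 -c "
from h import *
rep()"
```

```text
t 26.65 box [  0.23 219.72] r 219.72 th -89.9 F box [-2.6 -2.1] Frad -2.1 Ftan -2.6 z 104.6 30.0
```

Call:
step_arm --increments '[{"slide":[0,-0.0005,0],"roll":0},{"slide":[0,-0.001,0],"roll":0},{"slide":[0,-0.001,0],"roll":0}]'

```text
t: 27.02
eef_pos: [506.4, 154.7, 104.6]
tcp_rot: [3.141, 0.0, 0.266]
ft_force: [-1.9, -6.6, 5.0]
opening: 0.123
grip_force: 30.0
```

Call:
step_arm --increments '[{"slide":[0,-0.0004,0],"roll":0},{"slide":[0,-0.0008,0],"roll":0},{"slide":[0,-0.0008,0],"roll":0}]'

```text
t: 27.4
eef_pos: [506.4, 154.7, 104.6]
tcp_rot: [3.14, 0.0, 0.266]
ft_force: [0.3, -14.2, 4.7]
opening: 0.124
grip_force: 30.0
```

```bash
python3 -c "
from h import *
rep()"
```

```text
t 27.4 box [  0.25 220.38] r 220.38 th -89.9 F box [ -3.4 -13.8] Frad -13.8 Ftan -3.4 z 104.6 30.0
```

At the stop. Back the command off 1 mm to relieve the force, open and lift away.

Call:
step_arm --increments '[{"slide":[0,0.0008,0],"roll":0},{"slide":[0,0.0008,0],"roll":0}]'

```text
t: 27.65
eef_pos: [506.4, 154.7, 104.6]
tcp_rot: [3.141, 0.0, 0.266]
ft_force: [-2.3, -5.9, 4.8]
opening: 0.123
grip_force: 30.0
```

Call:
step_arm --increments '[{"slide":[0,0,0],"roll":0},{"slide":[0,0,0],"roll":0},{"slide":[0,0,0],"roll":0},{"slide":[0,0,0],"roll":0}]' --fingers 0.5

```text
t: 28.15
eef_pos: [506.3, 155.1, 104.5]
tcp_rot: [3.142, -0.0, 0.266]
ft_force: [-1.1, -0.0, 0.2]
opening: 0.472
grip_force: 0.0
```

Call:
step_arm --increments '[{"slide":[0,0,-0.015],"roll":0},{"slide":[0,0,-0.04],"roll":0},{"slide":[0,0,-0.08],"roll":0},{"slide":[0,0,-0.11],"roll":0},{"slide":[0,0,-0.12],"roll":0}]'

```text
t: 28.78
eef_pos: [506.8, 155.1, 227.0]
tcp_rot: [3.141, -0.003, 0.266]
ft_force: [-0.1, 0.1, -0.6]
opening: 0.498
grip_force: 0.0
```

```bash
python3 -c "
from h import *
rep()
c=imaging.read_camera('wrist');P=cloud(c);a=.2657;R=np.array([[np.cos(a),np.sin(a)],[-np.sin(a),np.cos(a)]])
k=(c['z_map']>0)&(P[...,2]>118)&(P[...,2]<135)&(np.hypot(P[...,0]-506,P[...,1]-154)<40);q=np.array(cv2.minAreaRect(P[k][:,:2].astype(np.float32))[0]);print('tab',k.sum(),R@(q-[564,-58]))
c=imaging.read_camera('side');save(c,'s9')"
```

```text
t 28.775 box [  0.75 220.65] r 220.65 th -89.8 F box [-0.1  0.1] Frad 0.1 Ftan -0.1 z 227.0 0.0
tab 1041 [  0.74235758 221.34918168]
```

View pics/s9.png

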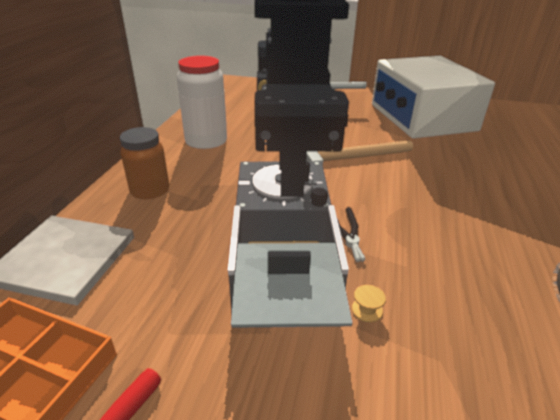

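The picture shows the compartment open with the cover fully back (tab at (289,262)). The loupe (319,196), pliers (353,235) and spool (369,302) are in place, and the hand is clear.

```bash
python3 -c "
from h import *
print(env.job_done())"
```

```text
the job is handed in; nothing more can be done
None
```

The strongbox is open and the job is handed in: 4 and 2 were dialled as asked, the bolt dropped just past 6 and the dial went solid with only about 3 N on the knob. The cover is open to its stop and released, and the loupe, pliers and spool look undisturbed in the last picture, at about 29 s of the 72 s allowed.

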